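# Cap the stone camera's lens

## Robot

A 6-joint arm with a two-finger parallel gripper is mounted at the origin on the work surface; the furniture and walls round the work are solid. World frame = base frame: x ahead of the robot, y to its left, z up, the work surface at z = 0. Lengths are in mm, angles in rad, forces in N, time in s.
With the tool pointing down it reaches from about 350 to 775 mm from the base axis. Payload 7.3 kg.
Tool frame: the origin (TCP) lies midway between the tips of the shut fingers; the grasp point (between the pads) lies 19 mm behind it (bot.hold_point_z is the distance from the TCP to the grasp point, in mm); z points along the fingers, y is the direction in which the jaws open and shut (so a half turn about z gives the same grasp; the last joint's range is limited). The gripper opens to 92 mm and grips with 3 to 60 N. Pads are 19 mm wide; open, the fingers measure 130 mm over their backs; the gripper's body (75 mm by 190 mm) begins 47 mm behind the grasp point.
Start: joints at [-0.939, 0.342, 1.524, -0, 1.275, -0.146], TCP at [368.425, -374.042, 226.741] pointing down, gripper open.
Joint ranges: [-2.53, 2.53], [-0.77, 2.02], [0.04, 2.7], [-1, 4.14], [0.28, 2.66], [-3.11, 3.11]. Speed limits (rad/s): [2.57, 2.57, 3.14, 3.14, 3.14, 3.14].

## Interface

Orientations are given as [roll, pitch, yaw] about the fixed x, y, z axes, in that order (R = Rz(yaw) Ry(pitch) Rx(roll)).
In Python, from plant import bot gives the robot as it stands.
- The arm moves only by the tool servo_tool, never from a script. Its argument "series" is a list of rows, each a list of 5 numbers: the opening, from 0 (shut) to 1 (fully open), then the shift along the tool's x, y, z each as a share of 50 mm, from -1 to 1, then the turn about the tool's z as a share of 90 degrees, from -1 to 1. In form: [[gripper, tx, ty, tz, spin], ...]. A call has 1 to 20 rows; each row shifts and turns the commanded pose from where the row before left it, along the tool's axes as they then stand; what a row does not reach is not made up. A row lasts 1/8 s, in which the tool goes at most 62.5 mm and 10.7 degrees, less where a joint would pass 70% of its speed; a pose out of reach is approached as far as the arm can. A call with a number of a shift or a turn outside -1 to 1 is refused whole. A call with a gripper value outside its range is refused whole. The fingers move at their own pace and stop on an object; the grip force is fixed at half the most. Time passes only in rows, so rows that do not move let the fingers close. It gives the time, the measured TCP pose, the force and the opening at its end, in the units of the state.
- bot.get_obs(): the state, without advancing time (a new reading comes with each control period).
- bot.capture(name): name is "scene" or "top" or "wrist"; returns the picture (384x512x3 uint8, red, green, blue); there is no depth.
- bot.camera_model(name): a dict with "mtx" (3x3 intrinsics, pixels), "world_from_camera" (4x4, takes a point from camera to world coordinates). Camera axes: x right, y up, looking along -z (the intrinsics and any distortion apply to the point x, -y, -z); pixel columns grow to the right and rows downward; lengths in mm; the calibration is good to about 2 mm. A picture is of the moment at which its call begins: read the wrist's pose just before it. camera_model takes no time and is no camera call; for the wrist camera it gives the pose at the moment of the call.
- bot.close_job(): hands the job in, once; it reports no verdict.
Trained networks look in the newest picture that a camera, given by its name, has taken for a name from the list of things; names that differ only in an ending like _2 or _b are one class to them, and where a whole thing is asked for, a point or a joint stands for the part that bears it (a point fixed in the world has none). Each returns a list of dicts, best first, with "p" (0 to 1); they miss things now and then, are a little off and sometimes report something else, mostly with a low value. They report only what shows in the picture. A call takes as long as a camera call. They do not tell look-alikes from the thing itself.
- bot.outline_of(camera, label): "mask" (384x512 bool, what is visible of it).
- bot.pinpoint(camera, label): "point" ([x, y, z] in mm, in the coordinates of the camera as it stood for that picture, good to about 4 mm: a listed point, or the origin of a listed thing).
The state is a dict: "time": time; "joint_positions": joint angles; "dq": joint speeds; "tau": joint torques, N m; "tool_pos": TCP position; "tcp_rot": TCP orientation; "contact_force": force on the tool from outside, world axes, zero at the start; "moment": the same for the moment, N m; "grip_width": finger opening in mm.
Only numpy, scipy, OpenCV 4.12 (cv2) and the standard library are available. Lean on these libraries where they do the work, as an engineer would, in place of code of your own. Each camera call takes 0.05 s, during which the arm holds its last target.

## Task

Put the dust cap on the upward-looking stone camera. Pinch its two blue tabs together and lift it by them, lower it straight into the lens rim, press gently against the springy orange seal until the cap is fully down, and let the tabs spring out under the rim so that the cap stays locked in by itself. Leave the two jars and the loupe where they are.

Things in the scene. Friction and masses are not known exactly. Their poses are not given: they have to be found in the camera images.
- camera: upward-looking camera, fixed: grey round foot (diameter 96, 14 high), aluminium sleeve (diameter 77) with a small lock knob on its -x side, black lens barrel standing out of it. Origin: centre of the foot's underside, on the lens axis; z up. Delicate: pressing on it with more than 25 N is too hard
- sleeve_top (a point): point on the lens axis level with the top of the camera's aluminium sleeve, 40 mm above the foot's underside. The barrel's rim stands 25 to 45 mm above this point, differently each time (focus setting, not reported), so it must be felt or seen; the barrel stays put in use. Rim: outer diameter 68, bore 52, 4 deep; below it the barrel widens to 60, where the cap's latches spring out
- seal (a joint): how far the orange seal ring (outer diameter 57, inner 33) inside the barrel is pushed down (m): 0 free, its top then 7 mm below the rim's top; 0.004 with the cap locked; 0.007 with the cap's flange on the rim. Spring 2.5 N at 0, 5.3 N at 0.004, 7.4 N at 0.007
- cap: loose dust cap, right way up on the bench, 85 g (may vary). Origin: centre of its underside, z up. Grey plug, diameter 50 (bottom 3 mm tapered to 44), z 0 to 14; grey flange, diameter 64, z 14 to 17; two blue sprung tabs on it. Any yaw fits. Locked, its underside is 11 mm below the rim's top; the flange meets the rim 3 mm deeper
- cap_grip (a point): point midway between the cap's two blue tabs, 30 mm above the cap's underside; axes as the cap's. The tabs stand upright at its +y and -y sides, each 22 wide (along x), 5 thick, from 17 to 42 mm above the cap's underside; outer faces 40 mm apart when free, 31 when fully pinched
- tab_left (a joint): how far the blue tab on the cap's +y side is pinched in: 0 free (m), 0.0045 fully in. Spring 5 N at 0, 10 N fully in. Below, it carries a square latch (14 wide, 3.5 to 7 mm above the cap's underside) reaching 28.5 mm from the cap's axis when free, 24 mm when pinched: the cap enters the rim only with both tabs pinched
- tab_right (a joint): the same for the tab on the cap's -y side: 0 free (m), 0.0045 fully pinched in
- yellow_jar: bystander: small yellow jar with white lid, 35 across, 30 high; origin at the centre of its underside
- red_jar: bystander: small white jar with red lid, 37 across, 26 high; origin at the centre of its underside
- loupe: bystander: folded metal loupe, 18 x 36 x 13 high; origin at the centre of its underside
Not all that is in view belongs to the job. What is shaped like the cap but red is not meant.

How it is judged:
By the outcome, as a careful person would: the job done as asked, in the order asked, and still so for the second after the job is handed in, with the robot touching nothing.
It also fails if it takes over 64 s, if anything falls off the work surface, if the arm or the gripper's body presses on something with over 40 N, if the wrist force passes 120 N, or if a joint passes its speed limit or range.

## Working session

There is one attempt and no reset: what is moved stays moved. The work goes in short steps, Python scripts to look and compute and a tool call to move; the robot and the scene stay as the last step left them, time stands still between calls to the robot, and variables do not carry over. Pictures are saved under pics/ and viewed, and the job is handed in when it is done.

Besides the shell and the picture viewer there is one more tool, called after ">>>" as name([rows], argument=value, ...), one row to a line, values as JSON. servo_tool: Moves the arm, as the interface text tells. Shift numbers are shares of 50 mm and turn numbers shares of 90 degrees, none past 1 either way. Its arguments: {"type":"object","properties":{"series":{"type":"array"}},"required":["series"]}

```bash
mkdir -p pics; ls
cat > h.py <<'E'
import numpy as np, cv2
from plant import bot
def save(img,n): cv2.imwrite('pics/'+n+'.png',cv2.cvtColor(img,cv2.COLOR_RGB2BGR))
def toworld(cam,p):
    T=np.array(bot.camera_model(cam)["world_from_camera"]); return (T@np.append(p,1))[:3]
def ray_z(cam,u,v,z):
    m=bot.camera_model(cam);K=np.array(m["mtx"]);T=np.array(m["world_from_camera"])
    d=np.linalg.inv(K)@[u,v,1]; d=T[:3,:3]@[d[0],-d[1],-d[2]]; o=T[:3,3]
    return o+d*(z-o[2])/d[2]
def proj(cam,P):
    m=bot.camera_model(cam);K=np.array(m["mtx"]);T=np.linalg.inv(np.array(m["world_from_camera"]))
    p=(T@np.append(P,1))[:3]; q=K@[p[0],-p[1],-p[2]]; return q[:2]/q[2]
E
python3 - <<'E'
from h import *
np.set_printoptions(precision=3,suppress=True)
print(bot.get_obs())
for c in ["scene","top"]:
    save(bot.capture(c),c+"0"); print(c,bot.camera_model(c))
    for l in ["camera","sleeve_top","cap","cap_grip","yellow_jar","red_jar","loupe"]:
        for d in bot.pinpoint(c,l): print(c,l,round(d["p"],2),toworld(c,d["point"]))
print(bot.get_obs()["time"])
E
```

```text
pics
{'time': 0.0, 'joint_positions': array([-0.939,  0.343,  1.525, -0.   ,  1.275, -0.146]), 'dq': array([ 0.   ,  0.001, -0.001, -0.001,  0.   ,  0.003]), 'tau': array([  0.   , -43.124, -24.422,   0.072,   0.056,  -0.   ]), 'tool_pos': array([ 368.168, -373.69 ,  226.033]), 'tcp_rot': array([-3.14 , -0.   ,  0.778]), 'contact_force': array([ 0.035, -0.019,  0.718]), 'moment': array([ 0.025,  0.006, -0.032]), 'grip_width': 91.78355799545005}
scene {'mtx': array([[368.453,   0.   , 253.371],
       [  0.   , 368.453, 187.389],
       [  0.   ,   0.   ,   1.   ]]), 'world_from_camera': array([[ -0.927,  -0.208,   0.312, 756.811],
       [  0.374,  -0.464,   0.803, 601.27 ],
       [ -0.022,   0.861,   0.508, 504.085],
       [  0.   ,   0.   ,   0.   ,   1.   ]])}
scene camera 0.87 [ 583.405 -205.472    1.042]
scene sleeve_top 0.98 [ 580.295 -200.879   38.197]
scene cap 0.64 [631.898 -12.161  -1.689]
scene cap 0.62 [515.56   13.386  -1.223]
scene cap_grip 0.93 [628.125  -5.208  30.77 ]
scene cap_grip 0.85 [518.715  16.8    29.025]
scene yellow_jar 0.51 [425.423  18.786   2.363]
scene red_jar 0.62 [ 455.549 -132.187    4.039]
scene loupe 0.59 [361.583  50.147  -1.231]
top {'mtx': array([[396.356,   0.   , 256.093],
       [  0.   , 396.356, 192.885],
       [  0.   ,   0.   ,   1.   ]]), 'world_from_camera': array([[  0.008,   0.989,  -0.15 , 359.647],
       [ -1.   ,   0.006,  -0.018, -83.614],
       [ -0.017,   0.15 ,   0.989, 914.503],
       [  0.   ,   0.   ,   0.   ,   1.   ]])}
top camera 0.77 [ 580.474 -203.846    1.129]
top sleeve_top 0.91 [ 586.748 -205.459   39.882]
top cap 0.9 [629.715  -8.727   2.566]
top cap 0.73 [513.999  11.383   4.531]
top cap_grip 0.94 [517.912  13.356  31.36 ]
top cap_grip 0.79 [631.786  -3.538  33.424]
top yellow_jar 0.5 [425.825  19.14   -0.587]
top red_jar 0.66 [ 451.334 -133.75     3.7  ]
top red_jar 0.41 [425.655  16.551  -1.368]
top loupe 0.44 [364.346  50.134  -0.526]
0.8
```

View pics/scene0.png

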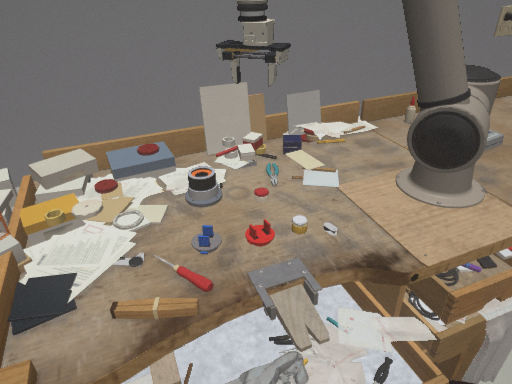

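View pics/top0.png

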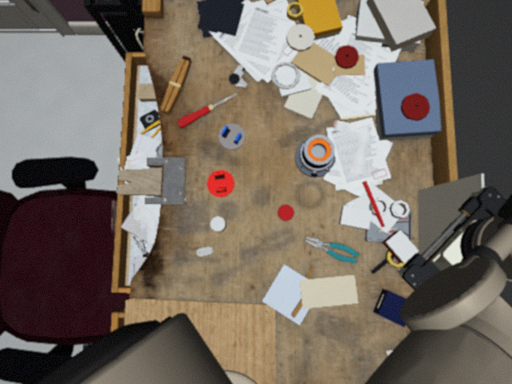

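Scene: the right cap (grey flange, blue tabs) is at scene (206,240) and top (231,136), near world (630,-8). The red look-alike is at (515,13), and the camera at about (582,-204). Next I'll get the tab yaw.

Run:
```python
from h import *
np.set_printoptions(precision=2,suppress=True)
for c,box in (("top",(205,110,258,162)),("scene",(185,215,230,258))):
    im=cv2.cvtColor(cv2.imread('pics/%s0.png'%c),cv2.COLOR_BGR2RGB).astype(int)
    x0,y0,x1,y1=box
    b=np.zeros(im.shape[:2],np.uint8); s=im[y0:y1,x0:x1]
    b[y0:y1,x0:x1]=((s[...,2]>s[...,0]*1.5)&(s[...,2]>60))
    n,L,st,ce=cv2.connectedComponentsWithStats(b)
    for i in range(1,n):
        if st[i,4]>8: print(c,st[i],ce[i],ray_z(c,*ce[i],38 if c=="top" else 30))
    cv2.imwrite('pics/z_%s.png'%c,cv2.resize(im[y0:y1,x0:x1,::-1].astype(np.uint8),None,fx=10,fy=10,interpolation=cv2.INTER_CUBIC))
im=cv2.imread('pics/scene0.png')[150:215,175:235]; cv2.imwrite('pics/zc.png',cv2.resize(im,None,fx=9,fy=9,interpolation=cv2.INTER_CUBIC))
im=cv2.imread('pics/top0.png')[125:185,285:345]; cv2.imwrite('pics/zct.png',cv2.resize(im,None,fx=9,fy=9,interpolation=cv2.INTER_CUBIC))
R=bot.camera_model("wrist"); print(R)
print(bot.get_obs()['tool_pos'])
```

```text
top [221 125   7  10  36] [224.17 129.81] [638.42   7.03  38.  ]
top [235 132   6  11  42] [237.55 137.45] [620.38 -24.    38.  ]
scene [198 225  15  21 207] [205.19 235.38] [630.83  -5.95  30.  ]
scene [201 251   7   3  17] [203.82 251.88] [647.44  43.69  30.  ]
{'mtx': array([[282.92,   0.  , 251.18],
       [  0.  , 282.92, 190.68],
       [  0.  ,   0.  ,   1.  ]]), 'world_from_camera': array([[   0.7 ,    0.68,    0.21,  425.64],
       [  -0.71,    0.67,    0.2 , -319.83],
       [   0.  ,   -0.29,    0.96,  385.44],
       [   0.  ,    0.  ,    0.  ,    1.  ]])}
[ 368.45 -374.05  226.77]
```

View pics/z_top.png

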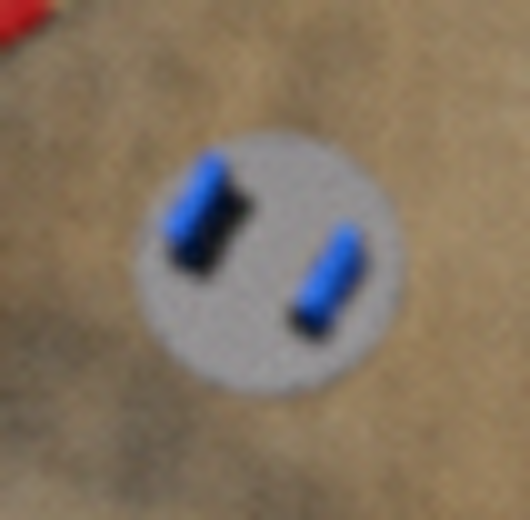

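View pics/zc.png

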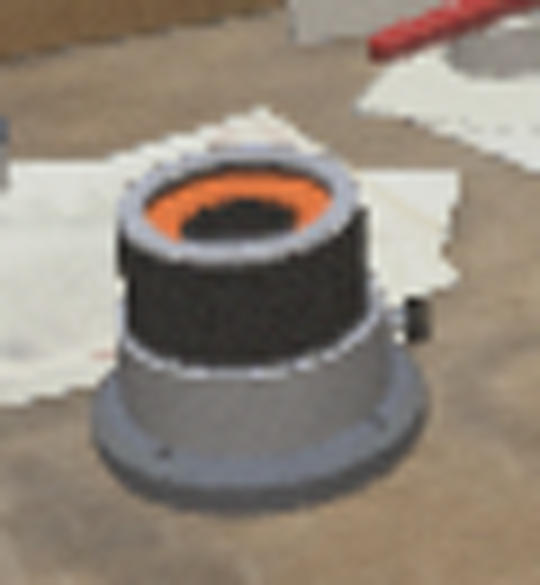

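View pics/zct.png

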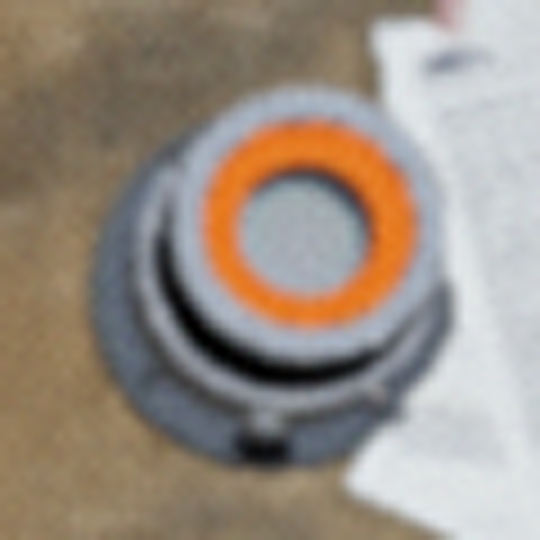

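The tab axis is at about 60° in world and the knob side matches. Moving above the cap.

>>> servo_tool([
  [1, 0.74, -0.13, 0.1, 0],
  [1, 0.74, -0.13, 0.1, 0],
  [1, 0.74, -0.13, 0.1, 0],
  [1, 0.74, -0.13, 0.1, 0],
  [1, 0.74, -0.13, 0.1, 0],
  [1, 0.74, -0.13, 0.1, 0],
  [1, 0.74, -0.13, 0.1, 0],
  [1, 0.74, -0.13, 0.1, 0],
  [1, 0.74, -0.13, 0.1, 0],
  [1, 0.74, -0.13, 0.1, 0],
  [1, 0.74, -0.13, 0.1, 0],
  [1, 0.74, -0.13, 0.1, 0],
  [1, 0, 0, 0, 0.105],
  [1, 0, 0, 0, 0.105],
  [1, 0, 0, 0, 0.105],
  [1, 0, 0, 0, 0.105],
  [1, 0, 0, 0, 0.105],
  [1, 0, 0, 0, 0.105],
  [1, 0, 0, 0, 0.105],
  [1, 0, 0, 0, 0.105],
])

```text
time: 3.3
tool_pos: [630.0, -6.9, 166.6]
tcp_rot: [3.141, 0.0, -0.547]
contact_force: [0.4, -0.1, -0.2]
grip_width: 91.7
```

>>> servo_tool([
  [1, 0, 0, 0, 0],
  [1, 0, 0, 0, 0],
])

```text
time: 3.55
tool_pos: [630.0, -6.9, 166.7]
tcp_rot: [3.142, 0.0, -0.538]
contact_force: [-0.8, 0.3, -0.9]
grip_width: 91.5
```

Run:
```python
from h import *
np.set_printoptions(precision=2,suppress=True)
o=bot.get_obs();print(o['tool_pos'],o['tcp_rot'],o['joint_positions'],o['contact_force'])
im=bot.capture("wrist"); save(im,"w1")
for l in("cap","cap_grip"):
    for d in bot.pinpoint("wrist",l): print(l,d['p'],toworld("wrist",d['point']))
i=im.astype(int); b=((i[...,2]>i[...,0]*1.6)&(i[...,2]>80)).astype(np.uint8)
n,L,st,ce=cv2.connectedComponentsWithStats(b)
for k in range(1,n):
    if st[k,4]>30: print(st[k],ce[k],ray_z("wrist",*ce[k],40))
```

```text
[630.02  -6.89 166.68] [ 3.14  0.   -0.54] [-0.13  0.58  1.3  -0.    1.26  1.98] [-0.84  0.29 -0.92]
cap 0.93 [514.14  16.54   0.42]
cap 0.91 [629.3   -8.77  -2.89]
cap_grip 0.84 [627.33  -8.94  25.7 ]
cap_grip 0.75 [525.23  16.08  31.73]
[233 171   6  24 117] [235.72 183.03] [639.97   5.39  40.  ]
[267 170   5  24 112] [268.95 181.86] [623.21 -25.03  40.  ]
```

View pics/w1.png

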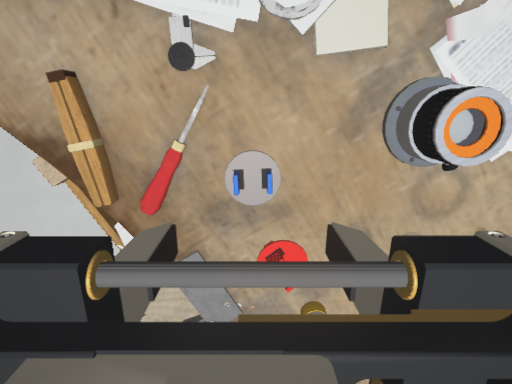

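The wrist view shows the tabs at (236,183) and (269,182), with the cap at (252,178). The jaws are aligned to within about 2°. I'll correct that, descend partway and look again.

>>> servo_tool([
  [1, 0.014, 0.036, 0.5, -0.018],
  [1, 0, 0, 0.5, 0],
  [1, 0, 0, 0.5, 0],
  [1, 0, 0, 0.3, 0],
  [1, 0, 0, 0, 0],
  [1, 0, 0, 0, 0],
])

```text
time: 4.45
tool_pos: [630.4, -8.9, 77.8]
tcp_rot: [-3.141, -0.002, -0.513]
contact_force: [0.1, -1.4, 0.1]
grip_width: 92.0
```

Run:
```python
from h import *
np.set_printoptions(precision=2,suppress=True)
o=bot.get_obs();print(o['tool_pos'],o['tcp_rot'])
im=bot.capture("wrist"); save(im,"w2")
i=im.astype(int); b=((i[...,2]>i[...,0]*1.6)&(i[...,2]>80)).astype(np.uint8)
n,L,st,ce=cv2.connectedComponentsWithStats(b)
for k in range(1,n):
    if st[k,4]>30: print(st[k],ce[k],ray_z("wrist",*ce[k],40))
for l in("cap","cap_grip"):
    for d in bot.pinpoint("wrist",l): print(l,d['p'],toworld("wrist",d['point']))
```

```text
[630.42  -8.9   77.75] [-3.14 -0.   -0.51]
[270 195   8  37 259] [273.5  213.51] [624.73 -25.17  40.  ]
[224 196   9  37 258] [227.73 213.94] [641.15   4.68  40.  ]
cap 0.96 [628.7   -7.72  -3.67]
cap 0.86 [515.6   17.16   1.57]
cap_grip 0.83 [627.95 -10.3   30.35]
cap_grip 0.49 [ 582.42 -206.4     7.  ]
```

View pics/w2.png

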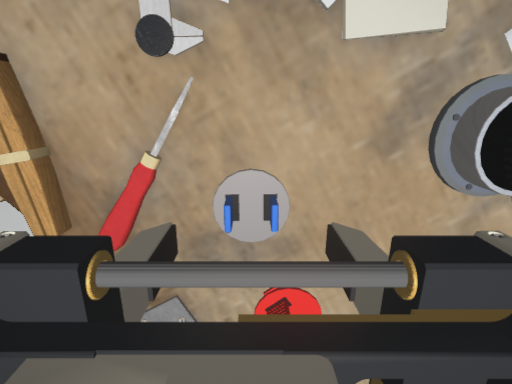

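Tabs at (228,214) and (273,214), symmetric about the jaws. Descending and pinching.

>>> servo_tool([
  [1, 0, 0, 0.4, 0],
  [1, 0, 0, 0.4, 0],
  [1, 0, 0, 0.2, 0],
  [1, 0, 0, 0.14, 0],
  [1, 0, 0, 0, 0],
  [1, 0, 0, 0, 0],
])

```text
time: 5.35
tool_pos: [630.2, -8.9, 20.4]
tcp_rot: [-3.141, -0.001, -0.513]
contact_force: [0.1, -0.2, 0.0]
grip_width: 92.1
```

>>> servo_tool([
  [0, 0, 0, 0, 0],
  [0, 0, 0, 0, 0],
  [0, 0, 0, 0, 0],
  [0, 0, 0, 0, 0],
  [0, 0, 0, 0, 0],
  [0, 0, 0, 0, 0],
  [0, 0, 0, 0, 0],
  [0, 0, 0, 0, 0],
])

```text
time: 6.35
tool_pos: [629.9, -8.9, 20.0]
tcp_rot: [-3.142, -0.0, -0.513]
contact_force: [-1.0, -0.8, 1.7]
grip_width: 29.7
```

Pinched at 29.7 mm. I'll lift, and triangulate the rim from the earlier pictures.

>>> servo_tool([
  [0, 0, 0, -0.2, 0],
  [0, 0, 0, -0.5, 0],
  [0, 0, 0, -0.6, 0],
  [0, 0, 0, -0.6, 0],
  [0, 0, 0, -0.6, 0],
  [0, 0, 0, -0.5, 0],
  [0, 0, 0, 0, 0],
  [0, 0, 0, 0, 0],
])

```text
time: 7.35
tool_pos: [629.0, -8.7, 168.7]
tcp_rot: [3.141, 0.002, -0.513]
contact_force: [0.3, -0.1, -1.5]
grip_width: 29.9
```

Run:
```python
from h import *
np.set_printoptions(precision=2,suppress=True)
from scipy.optimize import least_squares
save(bot.capture("wrist"),"w3"); save(bot.capture("scene"),"s3")
# orange outer/inner ellipse in top & scene
pts={}
for c,box in (("top",(285,125,345,185)),("scene",(175,150,235,215))):
    im=cv2.imread('pics/%s0.png'%c); x0,y0,x1,y1=box
    big=cv2.resize(im[y0:y1,x0:x1],None,fx=8,fy=8,interpolation=cv2.INTER_CUBIC).astype(int)
    b=((big[...,2]>big[...,0]*1.8)&(big[...,2]>120)).astype(np.uint8)
    cs,_=cv2.findContours(b,cv2.RETR_CCOMP,cv2.CHAIN_APPROX_NONE)
    cs=sorted(cs,key=cv2.contourArea)[::-1][:2]
    for k,q in enumerate(cs):
        e=cv2.fitEllipse(q); u=np.array(e[0])/8-0.5+0.5/8+[x0,y0]; print(c,k,u,np.array(e[1])/8)
        pts[c,k]=u
for k in (0,1):
  for z in (55,60,65,70,75,80): print(k,z,ray_z("top",*pts["top",k],z)[:2],ray_z("scene",*pts["scene",k],z)[:2])
o=bot.get_obs();print(o['tool_pos'],o['tcp_rot'],o['contact_force'],o['grip_width'])
```

```text
top 0 [318.88 149.44] [22.51 23.37]
top 1 [318.25 150.47] [14.3  15.09]
scene 0 [200.96 172.3 ] [ 6.92 19.06]
scene 1 [222.56 152.21] [ 2.52 17.66]
0 55 [ 588.34 -206.66] [ 576.18 -234.74]
0 60 [ 587.01 -205.95] [ 578.2  -225.43]
0 65 [ 585.68 -205.23] [ 580.21 -216.12]
0 70 [ 584.35 -204.52] [ 582.22 -206.81]
0 75 [ 583.02 -203.8 ] [ 584.23 -197.51]
0 80 [ 581.69 -203.09] [ 586.24 -188.2 ]
1 55 [ 585.98 -205.24] [ 487.23 -328.29]
1 60 [ 584.66 -204.53] [ 490.23 -317.94]
1 65 [ 583.34 -203.82] [ 493.23 -307.59]
1 70 [ 582.03 -203.12] [ 496.23 -297.24]
1 75 [ 580.71 -202.41] [ 499.24 -286.89]
1 80 [ 579.39 -201.7 ] [ 502.24 -276.54]
[628.89  -8.72 168.14] [ 3.14  0.   -0.51] [ 0.03  0.51 -0.92] 29.877998732802627
```

View pics/w3.png

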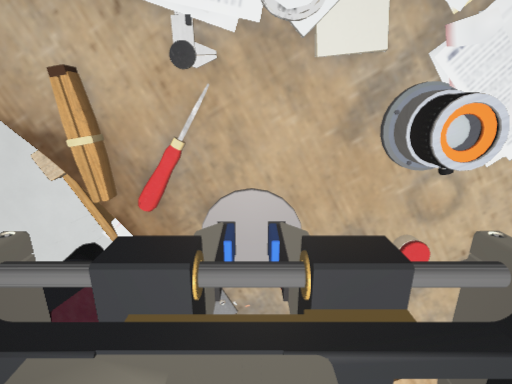

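View pics/s3.png

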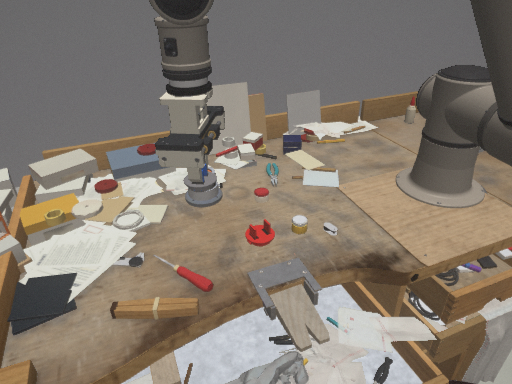

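Cap is lifted: it shows at wrist (252,225) with tabs pinched at (228,243) and (275,243). The rim is roughly at z 73, near (583,-204). I'll move beside the barrel for a close look.

>>> servo_tool([
  [0, -0.08, 0.48, 0.1, 0],
  [0, -0.08, 0.64, 0.15, 0],
  [0, -0.08, 0.64, 0.15, 0],
  [0, -0.08, 0.64, 0.15, 0],
  [0, -0.08, 0.64, 0.15, 0],
  [0, -0.08, 0.5, 0.15, 0],
  [0, 0, 0.3, 0.03, 0],
  [0, 0, 0, 0, 0],
  [0, 0, 0, 0, 0],
])

```text
time: 8.57
tool_pos: [515.1, -163.8, 125.9]
tcp_rot: [-3.141, -0.0, -0.513]
contact_force: [-0.5, 0.3, -1.3]
grip_width: 30.0
```

Run:
```python
from h import *
np.set_printoptions(precision=2,suppress=True)
o=bot.get_obs();print(o['tool_pos'],o['tcp_rot'],o['contact_force'],o['grip_width'])
im=bot.capture("wrist");save(im,"w4")
save(cv2.resize(im[40:270,160:350],None,fx=4,fy=4,interpolation=cv2.INTER_CUBIC)[:,:760][:600],"w4z")
for l in("cap","cap_grip","camera","sleeve_top"):
    for d in bot.pinpoint("wrist",l): print(l,d['p'],toworld("wrist",d['point']))
```

```text
[ 515.09 -163.82  125.86] [-3.14 -0.   -0.51] [-0.51  0.25 -1.3 ] 29.961898241317023
cap 0.76 [516.38  17.08  -0.76]
cap_grip 0.72 [ 588.57 -205.32    2.98]
cap_grip 0.64 [ 514.4  -167.92  136.2 ]
camera 0.71 [ 586.45 -202.64    4.41]
sleeve_top 0.64 [ 581.4  -209.74   41.32]
```

View pics/w4.png

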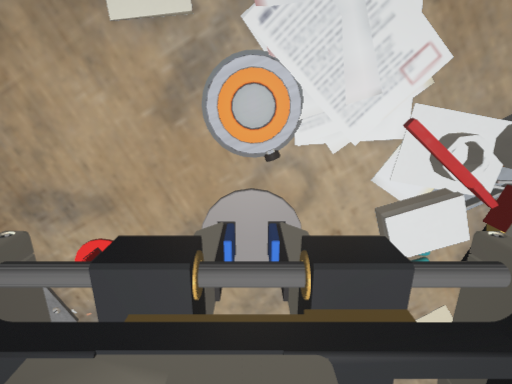

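View pics/w4z.png

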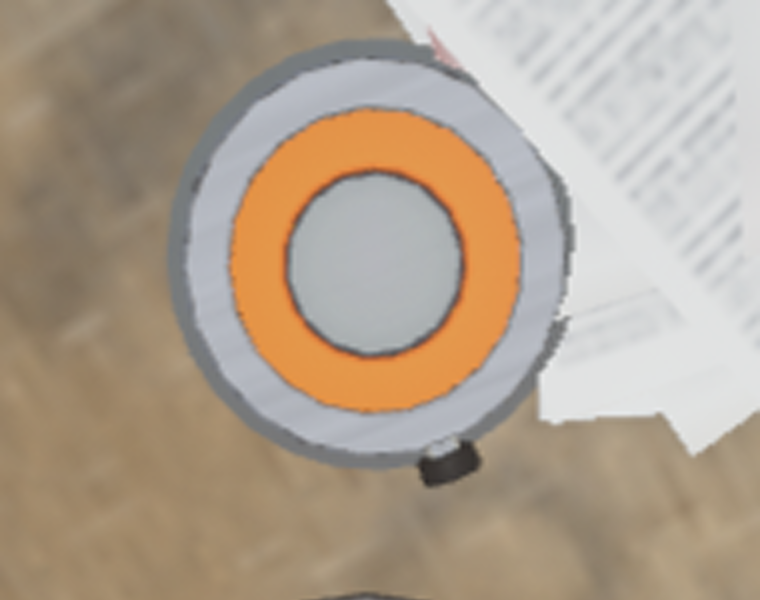

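The rim shows clearly, centred about (253,104), with the cap flange at (252,235). I'll fit circle models.

Run:
```python
from h import *
np.set_printoptions(precision=2,suppress=True)
from scipy.optimize import least_squares
im=cv2.cvtColor(cv2.imread('pics/w4.png'),cv2.COLOR_BGR2RGB)
big=cv2.resize(im,None,fx=8,fy=8,interpolation=cv2.INTER_CUBIC).astype(int)
b=((big[...,0]>big[...,2]*1.6)&(big[...,0]>150)&(big[...,1]>70)).astype(np.uint8); b[1400:]=0; b[:,:1500]=0;b[:,2600:]=0
cs,_=cv2.findContours(b,cv2.RETR_CCOMP,cv2.CHAIN_APPROX_NONE)
cs=sorted(cs,key=cv2.contourArea)[::-1][:2]
f=lambda q:(q[:,0,:]+.5)/8-.5
o=bot.get_obs(); tcp=o['tool_pos']; yaw=o['tcp_rot'][2]; tx=np.array([np.cos(yaw),np.sin(yaw)]); ty=np.array([np.sin(yaw),-np.cos(yaw)])
K=np.array(bot.camera_model("wrist")["mtx"]);T=np.array(bot.camera_model("wrist")["world_from_camera"]);print(T[:3,3])
def res(pts,P,dz,R):
    out=[]
    for u in pts:
        w=ray_z("wrist",*u,P[2]+dz); out.append(np.hypot(*(w[:2]-P[:2]))-R)
    return np.array(out)
A=f(cs[0])[::10];B=f(cs[1])[::10]
C=np.array([[187,255],[378,58],[562,250],[378,453],[250,110],[250,400]])/4-.5+.125+[160,40]
s=least_squares(lambda P:res(A,P,0,26),[583,-204,73]);print("bore",s.x,np.std(s.fun))
s2=least_squares(lambda P:res(B,P,0,16.5),[583,-204,66]);print("seal",s2.x,np.std(s2.fun))
s3=least_squares(lambda P:res(C,P,0,34),[583,-204,73]);print("rim",s3.x,s3.fun)
rim=s.x
# flange: upper arc edges by radial search
g=cv2.GaussianBlur(cv2.cvtColor(im,cv2.COLOR_RGB2GRAY),(0,0),.7).astype(float)
E=[]
for a in np.radians(np.arange(190,351,5)):
    r=np.arange(35,65,.25); x=252+r*np.cos(a); y=236+r*np.sin(a)
    v=cv2.remap(g.astype(np.float32),x.astype(np.float32)[None],y.astype(np.float32)[None],1)[0]
    d=np.gradient(v); k=np.argmax(np.abs(d)); E.append([x[k],y[k],r[k]])
E=np.array(E); print(E[:,2])
E=E[np.abs(E[:,2]-np.median(E[:,2]))<5][:,:2]
zt=tcp[2]-3
q=least_squares(lambda p:res(E,[p[0],p[1],zt],0,32),tcp[:2],loss='soft_l1');print("flange",q.x,q.fun)
q3=least_squares(lambda p:res(E,p,0,32),[*tcp[:2],zt],loss='soft_l1');print("flange3",q3.x)
print("cap off tool xy",(q.x-tcp[:2])@tx,(q.x-tcp[:2])@ty)
e=rim[:2]-q.x; print("move: tx,ty",e@tx,e@ty, "vs TCP",(rim[:2]-tcp[:2])@tx,(rim[:2]-tcp[:2])@ty)
```

```text
[ 584.48 -203.02  284.54]
bore [ 583.12 -204.35   72.21] 0.1000306924432662Traceback (most recent call last):
  File "<stdin>", line 20, in <module>
    return func(*args, **kwargs)
    vector_fun = VectorFunction(
        fun_wrapped,
    ...<6 lines>...
        workers=workers
    )
    self.J, dct = approx_derivative(
                  ~~~~~~~~~~~~~~~~~^
        self.fun_wrapped, self.x, f0=self.f, **finite_diff_options
        ^^^^^^^^^^^^^^^^^^^^^^^^^^^^^^^^^^^^^^^^^^^^^^^^^^^^^^^^^^
    )
    ^
    J, _nfev = _dense_difference(fun_wrapped, x0, f0, h,
               ~~~~~~~~~~~~~~~~~^^^^^^^^^^^^^^^^^^^^^^^^
                             use_one_sided, method,
                             ^^^^^^^^^^^^^^^^^^^^^^
                             mf)
                             ^^^
    df = [f_eval - f0 for f_eval in f_evals]
                                    ^^^^^^^
    f = np.atleast_1d(self.fun(x, *self.args, **self.kwargs))
                      ~~~~~~~~^^^^^^^^^^^^^^^^^^^^^^^^^^^^^^
    return np.atleast_1d(self.fun(x))
                         ~~~~~~~~^^^
    return self.f(x, *self.args, **self.kwargs)
           ~~~~~~^^^^^^^^^^^^^^^^^^^^^^^^^^^^^^
  File "<stdin>", line 20, in <lambda>
  File "<stdin>", line 15, in res
  File "h.py", line 7, in ray_z
    m=bot.camera_model(cam);K=np.array(m["mtx"]);T=np.array(m["world_from_camera"])
ValueError: time passes only in moves, steps and waits
```

```bash
cat > fit.py <<'E'
from h import *
from scipy.optimize import least_squares
np.set_printoptions(precision=2,suppress=True)
m=bot.camera_model("wrist");K=np.array(m["mtx"]);T=np.array(m["world_from_camera"])
def rays(pts):
    pts=np.atleast_2d(pts); d=(np.linalg.inv(K)@np.c_[pts,np.ones(len(pts))].T).T
    return (d*[1,-1,-1])@T[:3,:3].T
def onz(d,z): return T[:3,3]+d*((z-T[2,3])/d[:,2])[:,None]
def res(d,P,R): return np.hypot(*(onz(d,P[2])[:,:2]-np.array(P[:2])).T)-R
def orange(im,ymax=175):
    big=cv2.resize(im,None,fx=8,fy=8,interpolation=cv2.INTER_CUBIC).astype(int)
    b=((big[...,0]>big[...,2]*1.6)&(big[...,0]>150)&(big[...,1]>70)).astype(np.uint8); b[ymax*8:]=0; b[:,:1500]=0;b[:,2600:]=0
    cs,_=cv2.findContours(b,cv2.RETR_CCOMP,cv2.CHAIN_APPROX_NONE)
    cs=sorted(cs,key=cv2.contourArea)[::-1][:2]
    return [(q[::10,0,:]+.5)/8-.5 for q in cs]
E
python3 - <<'E'
from fit import *
im=cv2.cvtColor(cv2.imread('pics/w4.png'),cv2.COLOR_BGR2RGB)
A,B=map(rays,orange(im))
o=bot.get_obs(); tcp=o['tool_pos']; yaw=o['tcp_rot'][2]; tx=np.array([np.cos(yaw),np.sin(yaw)]); ty=np.array([np.sin(yaw),-np.cos(yaw)])
C=rays(np.array([[187,255],[378,58],[567,250],[378,455]])/4-.5+.125+[160,40])
s=least_squares(lambda P:res(A,P,26),[583,-204,73]);print("bore",s.x,np.std(s.fun))
s2=least_squares(lambda P:res(B,P,16.5),[583,-204,66]);print("seal",s2.x,np.std(s2.fun))
s3=least_squares(lambda P:res(C,P,34),[583,-204,73]);print("rim",s3.x,s3.fun)
rim=s.x
g=cv2.GaussianBlur(cv2.cvtColor(im,cv2.COLOR_RGB2GRAY),(0,0),.7).astype(np.float32)
E=[]
for a in np.radians(np.arange(190,351,5)):
    r=np.arange(38,60,.25); x=252+r*np.cos(a); y=236+r*np.sin(a)
    v=cv2.remap(g,x.astype(np.float32)[None],y.astype(np.float32)[None],1)[0]
    k=np.argmax(np.abs(np.gradient(v))); E.append([x[k],y[k],r[k]])
E=np.array(E); print(E[:,2])
E=rays(E[np.abs(E[:,2]-np.median(E[:,2]))<4][:,:2])
zt=tcp[2]-3
q=least_squares(lambda p:res(E,[p[0],p[1],zt],32),tcp[:2],loss='soft_l1');print("flange",q.x,q.fun)
q3=least_squares(lambda p:res(E,p,32),[*tcp[:2],zt],loss='soft_l1');print("flange3",q3.x)
print("tcp",tcp,"cap off",(q.x-tcp[:2])@tx,(q.x-tcp[:2])@ty)
e=rim[:2]-q.x; print("move: tx,ty",e@tx,e@ty, "vs TCP",(rim[:2]-tcp[:2])@tx,(rim[:2]-tcp[:2])@ty)
E
```

```text
bore [ 583.12 -204.35   72.21] 0.10003069245350923
seal [ 583.16 -204.39   67.63] 0.09461447742837599
rim [ 582.9  -204.73   72.96] [ 0.01 -0.01  0.01 -0.01]
[47.75 50.25 38.   49.25 49.5  49.25 48.5  48.   48.5  47.5  46.75 47.
 47.   46.   46.   45.5  46.25 45.5  46.   46.   46.5  46.25 46.25 46.75
 47.25 47.25 47.25 48.   48.25 48.25 50.25 40.75 46.75]
flange [ 514.04 -163.88] [-2.12 -0.4  -0.55 -0.12  0.01 -0.15 -0.16  0.43  0.09 -0.12  0.26  0.46
 -0.    0.12 -0.11  0.41 -0.06  0.22  0.15  0.35  0.05 -0.13 -0.02  0.07
 -0.17 -0.42 -0.21 -0.3  -0.53  0.48 -2.01]
flange3 [ 512.48 -162.98  115.98]
tcp [ 514.85 -163.77  125.84] cap off -0.6508052734126538 0.4917555330203486
move: tx,ty 80.04969846245268 1.395649204094027 vs TCP 79.39889318904002 1.8874047371143756
```

The bore fit gives the rim at z ≈ 72.5 and centre (583.1,-204.4), with residuals of 0.1 mm. Moving over it, then down to about 6 mm above the rim.

>>> servo_tool([
  [0, 0.2, 0.03, 0, 0],
  [0, 0.4, 0, 0, 0],
  [0, 0.4, 0, 0, 0],
  [0, 0.4, 0, 0, 0],
  [0, 0.196, 0, 0, 0],
  [0, 0, 0, 0, 0],
  [0, 0, 0, 0.2, 0],
  [0, 0, 0, 0.2, 0],
  [0, 0, 0, 0.14, 0],
  [0, 0, 0, 0, 0],
  [0, 0, 0, 0, 0],
])

```text
time: 10.2
tool_pos: [583.4, -204.9, 98.9]
tcp_rot: [3.142, -0.0, -0.513]
contact_force: [-0.1, -0.3, -0.6]
grip_width: 29.4
```

Run:
```python
from h import *
np.set_printoptions(precision=2,suppress=True)
o=bot.get_obs();print(o['tool_pos'],o['tcp_rot'],o['contact_force'],o['grip_width'])
im=bot.capture("wrist");save(im,"w5"); 
s=bot.capture("scene");save(cv2.resize(s[120:220,160:260],None,fx=6,fy=6,interpolation=cv2.INTER_CUBIC),"s5")
```

```text
[ 583.41 -204.85   98.93] [ 3.14 -0.   -0.51] [-0.09 -0.35 -0.63] 29.44803014876783
```

View pics/w5.png

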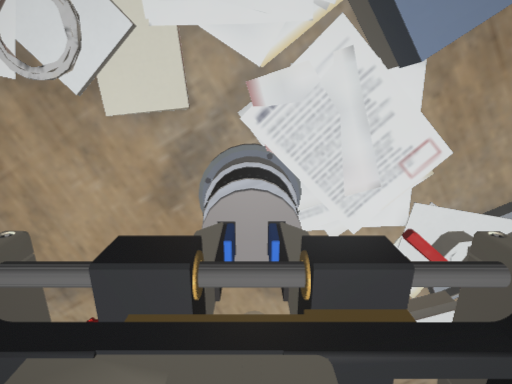

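View pics/s5.png

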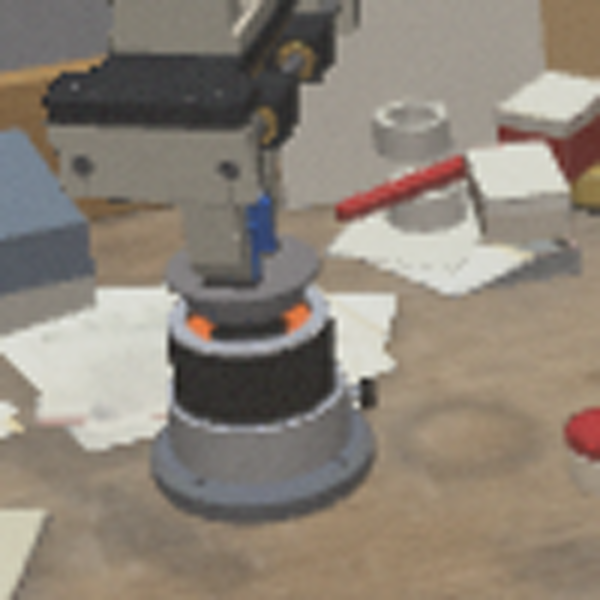

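The cap hangs centred over the rim. Lowering slowly and watching the force.

>>> servo_tool([
  [0, 0, 0, 0.05, 0],
  [0, 0, 0, 0.05, 0],
  [0, 0, 0, 0.05, 0],
  [0, 0, 0, 0.03, 0],
  [0, 0, 0, 0, 0],
  [0, 0, 0, 0, 0],
])

```text
time: 11.05
tool_pos: [583.3, -204.8, 89.8]
tcp_rot: [3.142, -0.0, -0.513]
contact_force: [-0.4, 0.7, -0.6]
grip_width: 30.0
```

>>> servo_tool([
  [0, 0, 0, 0.03, 0],
  [0, 0, 0, 0.03, 0],
  [0, 0, 0, 0, 0],
  [0, 0, 0, 0, 0],
])

```text
time: 11.55
tool_pos: [583.4, -204.8, 87.0]
tcp_rot: [3.142, -0.001, -0.513]
contact_force: [-0.1, -0.4, 1.2]
grip_width: 29.9
```

>>> servo_tool([
  [0, 0, 0, 0.02, 0],
  [0, 0, 0, 0, 0],
  [0, 0, 0, 0, 0],
])

```text
time: 11.92
tool_pos: [583.4, -204.8, 85.8]
tcp_rot: [3.142, -0.0, -0.513]
contact_force: [0.9, -0.0, 2.3]
grip_width: 30.0
```

>>> servo_tool([
  [0, 0, 0, 0.02, 0],
  [0, 0, 0, 0, 0],
  [0, 0, 0, 0, 0],
])

```text
time: 12.3
tool_pos: [583.3, -204.8, 84.8]
tcp_rot: [-3.142, -0.0, -0.513]
contact_force: [-0.5, -0.0, 3.3]
grip_width: 29.8
```

>>> servo_tool([
  [0, 0, 0, 0.02, 0],
  [0, 0, 0, 0, 0],
  [0, 0, 0, 0, 0],
])

```text
time: 12.68
tool_pos: [583.3, -204.8, 83.8]
tcp_rot: [3.142, -0.0, -0.513]
contact_force: [-0.4, 0.1, 4.1]
grip_width: 29.9
```

>>> servo_tool([
  [0, 0, 0, 0.02, 0],
  [0, 0, 0, 0, 0],
  [0, 0, 0, 0, 0],
])

```text
time: 13.05
tool_pos: [583.3, -204.8, 82.8]
tcp_rot: [3.142, -0.0, -0.513]
contact_force: [-0.7, -0.2, 4.6]
grip_width: 29.7
```

>>> servo_tool([
  [0, 0, 0, 0.02, 0],
  [0, 0, 0, 0, 0],
  [0, 0, 0, 0, 0],
])

```text
time: 13.42
tool_pos: [583.4, -204.8, 81.9]
tcp_rot: [3.142, -0.0, -0.513]
contact_force: [0.3, 0.2, 5.1]
grip_width: 29.5
```

>>> servo_tool([
  [0, 0, 0, 0.02, 0],
  [0, 0, 0, 0, 0],
  [0, 0, 0, 0, 0],
])

```text
time: 13.8
tool_pos: [583.4, -204.8, 81.0]
tcp_rot: [3.142, -0.0, -0.513]
contact_force: [-0.4, 0.3, 6.1]
grip_width: 29.9
```

>>> servo_tool([
  [0, 0, 0, 0.01, 0],
  [0, 0, 0, 0, 0],
  [0, 0, 0, 0, 0],
])

```text
time: 14.18
tool_pos: [583.4, -204.9, 80.6]
tcp_rot: [3.142, -0.001, -0.513]
contact_force: [-0.6, 0.5, 5.8]
grip_width: 30.0
```

Run:
```python
from h import *
np.set_printoptions(precision=2,suppress=True)
o=bot.get_obs();print(o['tool_pos'],o['contact_force'],o['grip_width'])
im=bot.capture("wrist");save(im[120:300,160:350].repeat(4,0).repeat(4,1)[:600],"w6"); 
s=bot.capture("scene");save(cv2.resize(s[120:220,160:260],None,fx=6,fy=6,interpolation=cv2.INTER_CUBIC),"s6")
```

```text
[ 583.4  -204.87   80.58] [-0.58  0.54  5.76] 30.006778879413314
```

View pics/s6.png

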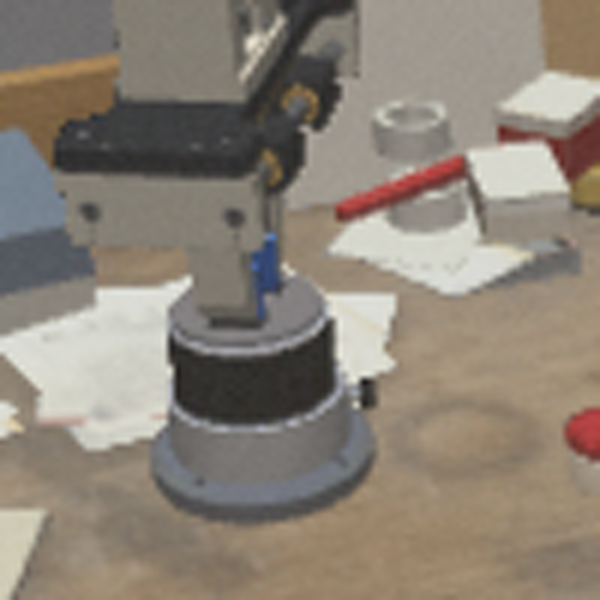

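View pics/w6.png

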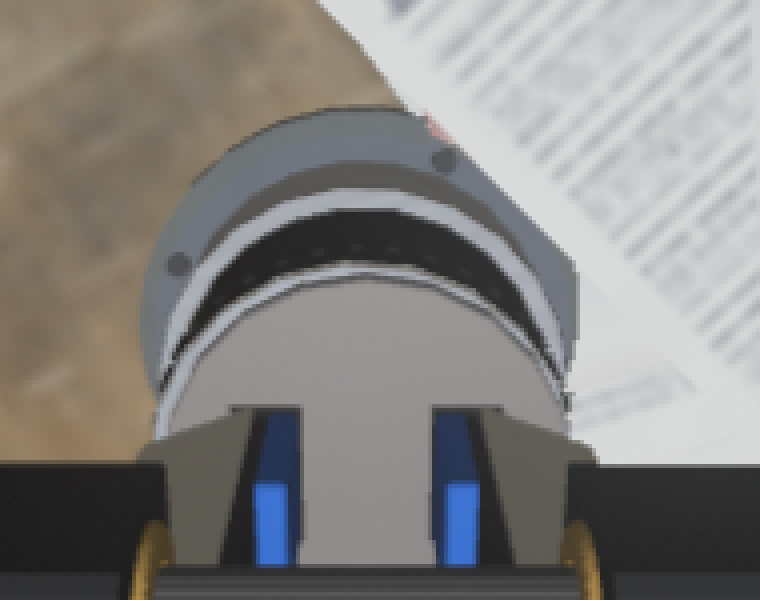

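The flange is nearly on the rim. Pressing in 0.5 mm steps until it meets the rim.

>>> servo_tool([
  [0, 0, 0, 0.01, 0],
  [0, 0, 0, 0, 0],
  [0, 0, 0, 0, 0],
])

```text
time: 14.65
tool_pos: [583.4, -204.9, 80.5]
tcp_rot: [3.142, -0.001, -0.513]
contact_force: [-1.5, 0.9, 9.9]
grip_width: 29.8
```

>>> servo_tool([
  [0, 0, 0, 0.01, 0],
  [0, 0, 0, 0, 0],
  [0, 0, 0, 0, 0],
])

```text
time: 15.02
tool_pos: [583.4, -204.9, 80.5]
tcp_rot: [3.142, -0.001, -0.513]
contact_force: [-3.0, 0.9, 12.0]
grip_width: 30.1
```

>>> servo_tool([
  [0, 0, 0, 0.01, 0],
  [0, 0, 0, 0, 0],
  [0, 0, 0, 0, 0],
])

```text
time: 15.4
tool_pos: [583.5, -204.9, 80.5]
tcp_rot: [3.141, -0.001, -0.513]
contact_force: [-3.7, 1.0, 14.8]
grip_width: 29.9
```

Flange is on the rim: z stops at 80.5 and the force rises to 14.8 N, below 25. I'll ease off slightly and open to let the tabs out.

>>> servo_tool([
  [0, 0, 0, -0.02, 0],
  [0, 0, 0, 0, 0],
])

```text
time: 15.65
tool_pos: [583.4, -204.9, 80.5]
tcp_rot: [3.142, -0.001, -0.513]
contact_force: [-1.0, 0.2, 8.9]
grip_width: 30.1
```

>>> servo_tool([
  [0.4, 0, 0, 0, 0],
  [0.45, 0, 0, 0, 0],
  [0.5, 0, 0, 0, 0],
  [0.6, 0, 0, 0, 0],
  [0.6, 0, 0, 0, 0],
  [0.6, 0, 0, 0, 0],
  [0.6, 0, 0, 0, 0],
])

```text
time: 16.52
tool_pos: [583.4, -204.9, 79.9]
tcp_rot: [3.142, -0.001, -0.513]
contact_force: [0.7, 0.4, 5.6]
grip_width: 55.0
```

Run:
```python
from h import *
np.set_printoptions(precision=2,suppress=True)
o=bot.get_obs();print(o['tool_pos'],o['contact_force'],o['grip_width'])
im=bot.capture("wrist");save(im[120:300,160:350].repeat(4,0).repeat(4,1)[:600],"w7"); 
s=bot.capture("scene");save(cv2.resize(s[120:220,160:260],None,fx=6,fy=6,interpolation=cv2.INTER_CUBIC),"s7")
```

```text
[ 583.43 -204.85   79.91] [0.66 0.44 5.56] 55.03443471386822
```

View pics/s7.png

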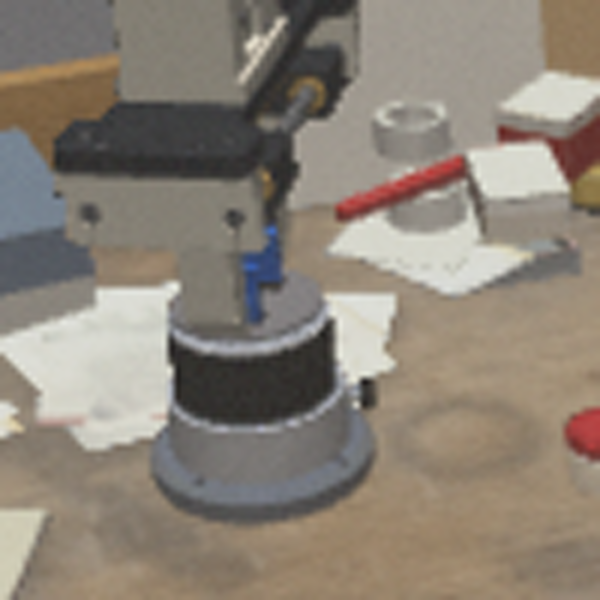

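View pics/w7.png

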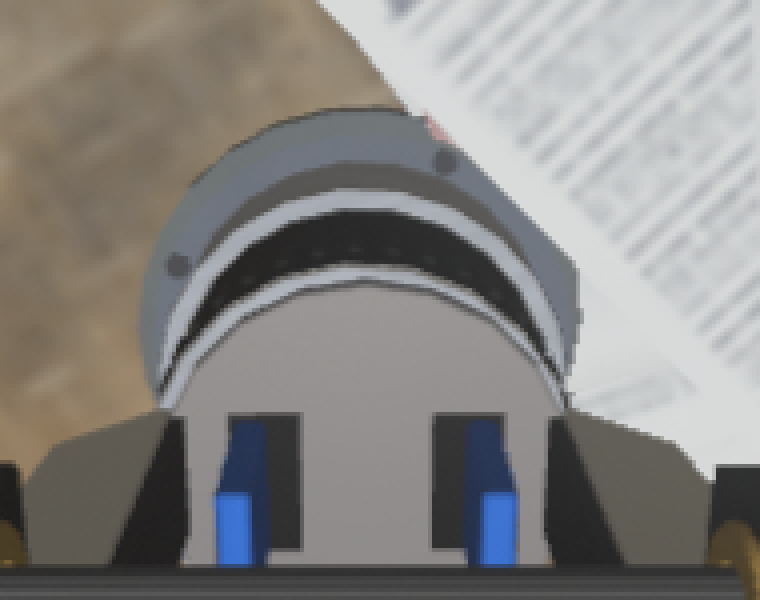

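Both tabs have sprung out, now about 40 mm apart, and the flange is still down under light fingertip contact. Retreating straight up, then opening fully.

>>> servo_tool([
  [0.6, 0, 0, -0.05, 0],
  [0.7, 0, 0, -0.1, 0],
  [0.8, 0, 0, -0.4, 0],
  [0.8, 0, 0, -0.6, 0],
  [0.9, 0, 0, -0.6, 0],
  [1, -0.2, 0, -0.3, 0],
  [1, -0.6, 0, 0, 0],
  [1, -0.6, 0, 0, 0],
  [1, -0.2, 0, 0, 0],
  [1, 0, 0, 0, 0],
  [1, 0, 0, 0, 0],
])

```text
time: 18.0
tool_pos: [514.2, -165.9, 182.1]
tcp_rot: [3.142, -0.001, -0.514]
contact_force: [0.4, -1.4, 0.5]
grip_width: 91.6
```

Run:
```python
from h import *
np.set_printoptions(precision=2,suppress=True)
o=bot.get_obs();print(o['tool_pos'],o['contact_force'],o['grip_width'])
im=bot.capture("wrist");save(im,"w8")
s=bot.capture("scene");save(s,"s8f");save(cv2.resize(s[120:220,160:260],None,fx=6,fy=6,interpolation=cv2.INTER_CUBIC),"s8")
for c in("wrist","scene"):
  for l in("cap","cap_grip","yellow_jar","red_jar","loupe"):
    for d in bot.pinpoint(c,l): print(c,l,round(d['p'],2),toworld(c,d['point']))
```

```text
[ 514.24 -165.94  182.14] [ 0.45 -1.36  0.51] 91.56273619045697
wrist cap 0.91 [513.48  18.54   1.32]
wrist cap_grip 0.71 [520.69  16.73  33.17]
wrist yellow_jar 0.65 [419.21  24.93  -2.25]
wrist red_jar 0.8 [ 449.75 -130.33   -1.34]
scene cap 0.75 [517.4   14.69  -2.05]
scene cap 0.63 [ 587.87 -206.26   64.07]
scene cap_grip 0.83 [520.15  15.    28.63]
scene cap_grip 0.59 [ 581.07 -203.21   93.93]
scene yellow_jar 0.53 [ 451.8  -129.69    4.37]
scene yellow_jar 0.51 [423.78  16.78   1.23]
scene red_jar 0.76 [ 453.72 -130.77    0.76]
scene red_jar 0.45 [424.36  16.87   0.73]
scene loupe 0.18 [ 586.09 -208.64   62.24]
scene loupe 0.17 [ 582.13 -200.43   41.09]
```

View pics/s8.png

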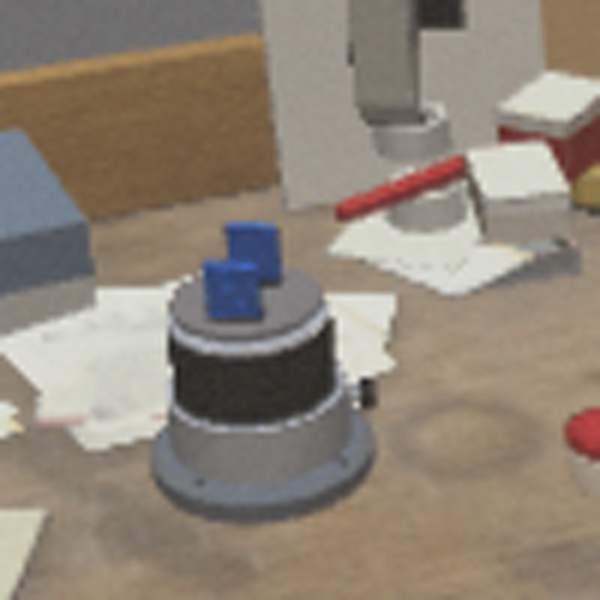

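View pics/w8.png

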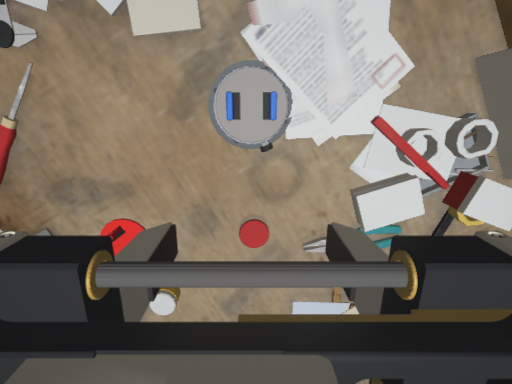

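The cap sits in the barrel with its tabs free. I'll check quantitatively that it sits at the locked height: +3 mm above hard-down, against +7 mm if it were unlatched.

Run:
```python
from h import *
np.set_printoptions(precision=2,suppress=True)
a=cv2.cvtColor(cv2.imread('pics/s7.png'),cv2.COLOR_BGR2RGB);s8=cv2.imread('pics/s8.png')
c=np.array([583.1,-204.4])
th=np.linspace(0,2*np.pi,120)
out=[]
for name in("s7","s8"):
    for z in (75.5,78.5,82.5):
        b=cv2.imread('pics/%s.png'%name)[220:400,140:360]; b=cv2.resize(b,None,fx=1.2,fy=1.6)
        P=np.array([proj("scene",[c[0]+32*np.cos(t),c[1]+32*np.sin(t),z]) for t in th[::3]])
        q=((P-[160,120]+.5)*6-[140,220])*[1.2,1.6]
        cv2.polylines(b,[q.round().astype(int)],True,(0,255,0),1); out.append(b)
r=[np.hstack(out[:3]),np.hstack(out[3:])]
cv2.imwrite('pics/ov.png',np.vstack(r)[:600,:800])
for z in(75.5,78.5,82.5): print(proj("scene",[*c,z]))
```

```text
[200.66 170.84]
[200.55 169.77]
[200.4  168.35]
```

View pics/ov.png

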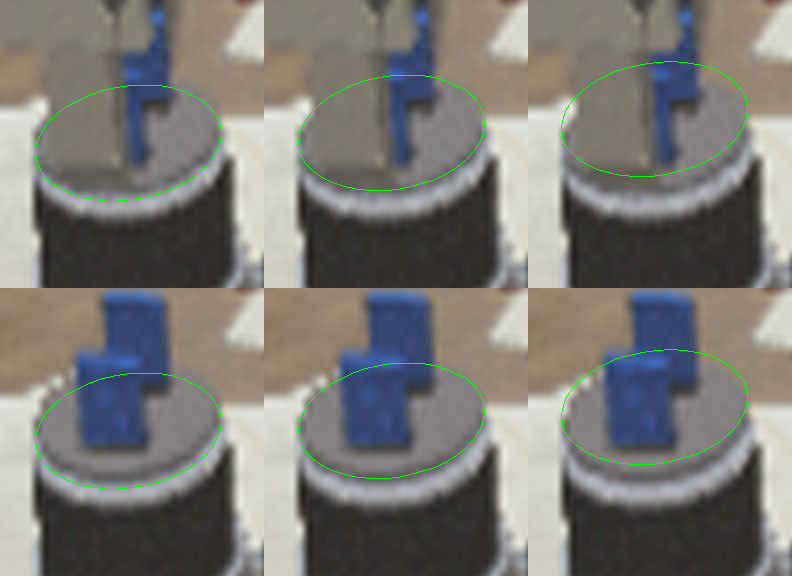

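Top row (pressed) fits z = 75.5. Bottom row (released) fits z = 78.5, the locked height. At 82.5 the ellipse clearly misses. Handing in.

```bash
python3 -c "
from plant import bot
print(bot.get_obs()['time']); print(bot.close_job())"
```

```text
18.6
the job is handed in; nothing more can be done
None
```

The dust cap is on the camera and appears locked in by itself. I handed the job in at 18.6 s with the gripper clear of everything.

- **Pinch and lift:** I gripped the two blue tabs (jaws closed to about 30 mm) and lifted the cap. The red look-alike was left alone.
- **Insertion:** I found the rim at z ≈ 72.5 mm from the wrist picture and lowered the cap straight in. The seal force rose smoothly until the flange met the rim. The highest reading was about 15 N, against the 25 N limit.
- **Release:** I eased off, opened the jaws and backed straight up. The tabs sprang out.

**Last checks:**
- **Locked height:** The flange in the final scene picture fits the locked height (z ≈ 78.5 mm). The unlatched height (about 82.5 mm) clearly misses.
- **Bystanders:** The networks put both jars within a few mm of where they started. One wrist-camera reading had the yellow jar about 9 mm off, but the scene camera did not.
- **Not confirmed:** In the last pictures the network found the loupe only with low-confidence false hits, so I did not re-measure it. The arm never went near it.

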